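# Refit the hob's heat knob and set it to the green mark

### The job

The portable hob's blue-winged heat knob was pulled off for wiping and stands on the cork coaster. Put it back in its dial on the hob's sloping panel: press its cross-shaped foot lightly on the cross-shaped slot and turn it until it drops fully home, then turn it, dial and all, until the dial's red pointer stands at the green mark, and let go. Be gentle: never push or force the knob against the dial with more than 60 N. Leave the pot and everything else on the worktop where it is.

Things in the scene. Friction and masses are not known exactly. Their poses are not given: they have to be found in the camera images.
- knob: Loose heat knob, 54 mm tall, upright on the coaster at the start. Origin: centre of the foot's underside, z up its axis. Aluminium foot: plus-shaped cross, arms 34 mm tip to tip along x and y, 8 mm wide, z 0 to 14 mm; round flange 48 mm across, z 14 to 20. The foot fits the dial's slot in any of four quarter-turn positions, all equally good.
- knob_grip (a point): Point on the knob's axis 42 mm above its origin, in the blue wing by which it is gripped: 44 mm long along the knob's x, 14 mm thick along its y, z 20 to 54 mm above the origin. Knob mass 70 to 120 g.
- mark (a point): Green mark (13 x 10 mm) fixed on the white panel, 52 mm straight uphill of the dial's axis. Black dots around the dial are other settings, 0.7 rad apart.
- coaster: Round cork coaster, 110 mm across, 8 mm thick, fixed, on which the knob stands; it may be left or right of the hob. Origin: centre of the underside.
- hob: Portable hob, fixed, aluminium with black top, 300 mm wide, 370 deep, 94 tall. Origin: centre of underside; x from panel side to back, z up. Its white front panel faces away from the robot (+x, within 0.25 rad) and slopes: the panel's normal (the dial's axis) leans 30 deg from vertical towards the hob's -x. The axis meets the panel at x -133, y 0, z 64 mm in this frame.
- dial (a joint): Dial angle on the panel (rad). 0: red pointer exactly at the green mark; clockwise, looking at the panel, increases it; stops at -2.3 and 2.3. Starts between -1.4 and -0.5, so it needs turning clockwise. Turns against a steady friction of 0.12 N m, no spring, stays where left.
- seat (a point): Where the knob's origin is when fully home: on the dial's axis, 14 mm below the dial's face. Frame turns with the dial: z out along the axis, x to the pointer. Dial: grey disc 72 mm across, face 17 mm above the panel, with a plus-shaped slot, arms along x and y, 40 mm tip to tip, 13 wide, 15.5 deep; the knob's flange then rests on the face.
- pointer (a point): Red pointer, a bar 16 x 5 mm on the rim of the dial's face, 26 to 42 mm from the axis; this point is 39 mm from the axis and turns with the dial.
- pan: Steel pot, 176 mm across, 55 mm tall, two short black lug handles (230 mm over both), standing on the hob, between the robot and the panel. Origin: centre of the underside. Leave alone.
- mug: Blue mug, 76 mm across, 90 mm tall, loose, on the side of the hob where the coaster is not. Origin: centre of the underside. Leave alone.
- mill: Wooden pepper mill, 54 mm across, 155 mm tall, left of the hob. Origin: centre of the underside. Leave alone.
- jar: Glass storage jar with steel cap, 84 mm across, 130 mm tall, right of the hob. Origin: centre of the underside. Leave alone.
- spatula: Spatula lying on the worktop far left, along its own x, 280 mm. Leave alone.
- bowl: White bowl, 140 mm across, 60 mm tall, far right. Origin: centre of the underside. Leave alone.
There are look-alikes about, which are no part of the job. Of the things that look like the knob, the middle-sized one is meant.

How it is judged (in metres and radians):
On the way, in this order (a step that is already met when the one before it is completed fails the run):
1. the knob's foot has dropped fully into the dial's slot (distance between knob and seat below 0.006 m and angle between the z axis of knob and the z axis of seat, either way round below 0.12 rad), for 0.2 s.
2. with the knob fully home, the dial is turned to the green mark (all of step 1 and value of joint dial between -0.2 and 0.2 rad), for 0.2 s.
At the end, for the whole second after the job is handed in: The knob sits fully home in the dial (within 6 mm of its seat, its axis within 0.12 rad of the dial's), the red pointer is within 0.2 rad of the green mark, and the knob is released and at rest (all of step 2 and linear speed of knob below 0.02 m/s); the robot touches nothing.
It fails at once if the knob is pushed against the hob or dial, down or sideways, with more than 60 N (contact force between knob and hob above 60 N).
It fails at once if the pot, mug, mill, jar, spatula or bowl is moved more than 25 mm (distance of any of pan, mug, mill, jar, spatula, bowl from where it was at the start of the episode above 0.025 m).
It also fails if it takes over 53 s, if anything falls off the work surface, if the arm or the gripper's body presses on something with over 40 N, if the wrist force passes 120 N, or if a joint passes its speed limit or range.

### The arm

A 6-joint arm with a two-finger parallel gripper is mounted at the origin on the work surface. World frame = base frame: x ahead of the robot, y to its left, z up, the work surface at z = 0. Lengths are in m, angles in degrees, forces in N, time in s.
With the tool pointing down it reaches from about 0.35 to 0.925 m from the base axis. Payload 6.4 kg.
Tool frame: the origin (TCP) lies between the finger pads; the fingertips stand 25 mm ahead of it and the grasp point (between the pads) lies 6 mm ahead of it (arm.nose_length is the distance from the TCP to the fingertips, in m); z points along the fingers, y is the line along which they close (so a half turn about z gives the same grasp; the last joint's range is limited). The gripper opens to 85 mm and grips with 20 to 120 N. Pads are 22 mm wide; open, the fingers measure 114 mm over their backs; the gripper's body (76 mm by 85 mm) begins 54 mm behind the grasp point. The pads swing forward as they close: fully open they stand 13 mm farther back than shut.
Start: joints at [-86.007, 14.043, 89.255, -0, 76.702, -9.975], TCP at [0.157, -0.631, 0.256] pointing down, gripper open.
Joint ranges: [-179.41, 179.41], [-58.25, 129.5], [7.25, 145.43], [-54.29, 234.29], [11.92, 165.04], [-157.13, 157.13]. Speed limits (degrees/s): [147.25, 147.25, 180, 180, 180, 180].

### API

Orientations are given as a 3x3 rotation matrix whose columns are the frame's x, y, z axes.
In Python, from rig import arm, cams, job gives the robot as it stands. The module is installed in compiled form; this text tells all that it offers.
- The arm moves only by the tool arm_command, never from a script. Its arguments are lists of equal length, an entry for each row: "claw": the closure, from 0 (fully open) to 1 (shut); "delta_pos": the shift along the tool's x, y, z in cm, a list of three; "rot": the turn, a rotation vector about the tool's x, y, z in rad, a list of three. In form: {"claw": [claw, ...], "delta_pos": [[dx, dy, dz], ...], "rot": [[wx, wy, wz], ...]}. A call has 1 to 20 rows; each row is the pose to reach, as a shift and turn from the pose commanded when the call began, along the tool's axes at that moment; what a row does not reach only later rows make up. A row lasts 1/8 s, in which the tool goes at most 62.5 mm and 10.7 degrees, less where a joint would pass 70% of its speed; a pose out of reach is approached as far as the arm can. A call with a gripper value outside its range is refused whole. The fingers move at their own pace and stop on an object; "force" is the grip in N (left out, the last holds). Time passes only in rows, so rows that repeat a pose let the fingers close. It gives the time, the measured TCP pose, the force, the opening and the grip force at its end, in the units of the state.
- arm.get_state(): the state, without advancing time (a new reading comes with each control period).
- cams.get_image(name): name is "scene" or "top" or "wrist"; returns the picture (480x640x3 uint8, red, green, blue); there is no depth.
- cams.calibration(name): a dict with "K" (3x3 intrinsics, pixels), "extrinsics" (4x4, takes a point from camera to world coordinates); the wrist camera has in their place "T_tool_cam" (4x4, takes a point from camera to tool coordinates, whose origin is the TCP and whose axes are the flange's). Camera axes: x right, y up, looking along -z (the intrinsics and any distortion apply to the point x, -y, -z); pixel columns grow to the right and rows downward; lengths in m; the calibration is good to about 2 mm. The wrist camera is an equidistant fisheye: a pixel r from the principal point sees the ray r / f radians off the axis. A picture is of the moment at which its call begins: read the wrist's pose just before it. calibration takes no time and is no camera call.
- job.hand_in(): hands the job in; it is judged then, once.
Trained networks look in the newest picture that a camera, given by its name, has taken for a name from the list of things; names that differ only in an ending like _2 or _b are one class to them, and where a whole thing is asked for, a point or a joint stands for the part that bears it (a point fixed in the world has none). Each returns a list of dicts, best first, with "p" (0 to 1); they miss things now and then, are a little off and sometimes report something else, mostly with a low value. They report only what shows in the picture. A call takes as long as a camera call. They do not tell look-alikes from the thing itself.
- cams.regions_of(camera, label): "pixels" (480x640 bool, what is visible of it) and "at" ([row, column] in pixels, amid what is visible of it).
The state is a dict: "clock": time; "joints": joint angles; "joint_velocities": joint speeds; "joint_efforts": joint torques, N m; "tool_pos": TCP position; "orientation": TCP orientation; "force": force on the tool from outside, world axes, zero at the start; "wrist_torque": the same for the moment, N m; "width": opening from 0.0 (shut) to 1.0 (fully open); "grip_force": force on a finger pad.
Only numpy, scipy, OpenCV 4.12 (cv2) and the standard library are available. Lean on these libraries where they do the work, as an engineer would, in place of code of your own. Each camera call takes 0.05 s, during which the arm holds its last target. There are 200 camera calls.

## Working session

There is one attempt and no reset: what is moved stays moved. The work goes in short steps, Python scripts to look and compute and a tool call to move; the robot and the scene stay as the last step left them, time stands still between calls to the robot, and variables do not carry over. Pictures are saved under pics/ and viewed, at most 10 in all, crops included, and the job is handed in when it is done.

Besides the shell and the picture viewer there is one more tool, called after "Call:" as name(argument=value, ...) on one line, values as JSON. arm_command: Moves the arm, as the interface text tells. Its arguments: {"type":"object","properties":{"claw":{"type":"array","items":{"type":"number"}},"delta_pos":{"type":"array","items":{"type":"array","items":{"type":"number"}}},"rot":{"type":"array","items":{"type":"array","items":{"type":"number"}}},"force":{"type":"number"}},"required":["claw","delta_pos","rot"]}

```bash
mkdir -p pics
cat > h.py <<'E'
import numpy as np, cv2
from rig import arm, cams, job
def cam(n): 
    c=cams.calibration(n); return c
def save(n,f):
    im=cams.get_image(n); cv2.imwrite('pics/'+f,im[:,:,::-1]); return im
def ray(n,rc,st=None):
    """pixel (row,col) -> origin, dir in world"""
    c=cams.calibration(n); K=np.array(c['K']); u=(rc[1]-K[0,2])/K[0,0]; v=(rc[0]-K[1,2])/K[1,1]
    if n=='wrist':
        r=np.hypot(u,v)+1e-12; d=np.array([np.sin(r)*u/r,-np.sin(r)*v/r,-np.cos(r)])
        st=st or arm.get_state(); T=np.eye(4);T[:3,:3]=st['orientation'];T[:3,3]=st['tool_pos'];E=T@np.array(c['T_tool_cam'])
    else: d=np.array([u,-v,-1.]);E=np.array(c['extrinsics'])
    d=E[:3,:3]@d; return E[:3,3],d/np.linalg.norm(d)
def proj(n,P,st=None):
    c=cams.calibration(n);K=np.array(c['K'])
    if n=='wrist':
        st=st or arm.get_state(); T=np.eye(4);T[:3,:3]=st['orientation'];T[:3,3]=st['tool_pos'];E=T@np.array(c['T_tool_cam'])
    else: E=np.array(c['extrinsics'])
    p=np.linalg.inv(E)@np.append(P,1); x,y,z=p[0],-p[1],-p[2]
    if n=='wrist':
        h=np.hypot(x,y)+1e-12; t=np.arctan2(h,z); a,b=t*x/h,t*y/h
    else: a,b=x/z,y/z
    return np.array([K[1,1]*b+K[1,2],K[0,0]*a+K[0,2]])
def atz(n,rc,z,st=None):
    o,d=ray(n,rc,st); return o+d*(z-o[2])/d[2]
def tri(rays):
    A=sum(np.eye(3)-np.outer(d,d) for o,d in rays); b=sum((np.eye(3)-np.outer(d,d))@o for o,d in rays)
    return np.linalg.solve(A,b)
E
python3 - <<'E'
from h import *
for n in ['scene','top','wrist']:
    save(n,n+'0.png'); c=cam(n); print(n,{k:np.round(np.array(v),3).tolist() for k,v in c.items() if not isinstance(v,str)})
for n in ['scene','top']:
    for l in ['knob','coaster','hob','dial','pointer','mark']:
        try:
            for r in cams.regions_of(n,l): print(n,l,round(r['p'],2),np.round(r['at']),r['pixels'].sum())
        except Exception as e: print(n,l,e)
s=arm.get_state(); print(s)
E
```

```text
scene {'K': [[564.578, 0.0, 324.151], [0.0, 564.578, 245.884], [0.0, 0.0, 1.0]], 'extrinsics': [[-0.787, -0.382, 0.484, 1.286], [0.616, -0.459, 0.64, 1.021], [-0.022, 0.802, 0.597, 1.042], [0.0, 0.0, 0.0, 1.0]]}
top {'K': [[590.999, 0.0, 315.631], [0.0, 590.999, 242.056], [0.0, 0.0, 1.0]], 'extrinsics': [[0.039, 0.977, -0.212, 0.182], [-0.999, 0.037, -0.015, -0.035], [-0.006, 0.212, 0.977, 1.683], [0.0, 0.0, 0.0, 1.0]]}
wrist {'K': [[371.648, 0.0, 319.026], [0.0, 371.648, 234.441], [0.0, 0.0, 1.0]], 'T_tool_cam': [[-0.0, 0.961, 0.278, 0.071], [1.0, 0.0, 0.0, 0.0], [0.0, 0.278, -0.961, -0.116], [0.0, 0.0, 0.0, 1.0]]}
scene knob 0.6 [292. 455.] 669
scene knob 0.52 [312. 421.] 272
scene knob 0.52 [295. 393.] 166
scene coaster 0.82 [326. 424.] 915
scene hob 0.92 [260. 339.] 9424
scene dial 0.93 [264. 315.] 529
scene dial 0.69 [328. 424.] 899
scene pointer 0.93 [269. 314.] 534
scene mark 0.95 [259. 342.] 9287
top knob 0.63 [311. 190.] 498
top knob 0.49 [268. 231.] 140
top knob 0.46 [266. 197.] 220
top coaster 0.94 [267. 186.] 881
top hob 0.76 [250. 291.] 7918
top dial 0.56 [224. 298.] 462
[... 192 characters left out ...]
.97390297e+00]), 'joint_velocities': array([ 0.06528459, -0.06684054,  0.03542365,  0.05485773, -0.04427926,
       -0.00788327]), 'joint_efforts': array([-1.28553544e-03, -4.29459321e+01, -3.26389790e+01, -2.71630906e-04,
        3.20909867e-04,  8.99341956e-06]), 'tool_pos': array([ 0.15690577, -0.63080349,  0.25632656]), 'orientation': array([[ 9.70435640e-01,  2.41360041e-01,  5.06661012e-06],
       [ 2.41360041e-01, -9.70435637e-01, -7.20004350e-05],
       [-1.24612089e-05,  7.10946654e-05, -9.99999997e-01]]), 'force': array([0.69792694, 0.07081206, 0.1487264 ]), 'wrist_torque': array([ 6.28470095e-05, -4.28722862e-03, -1.50571700e-02]), 'grip_force': 0.0, 'width': 1.0005338576807452}
```

View pics/scene0.png

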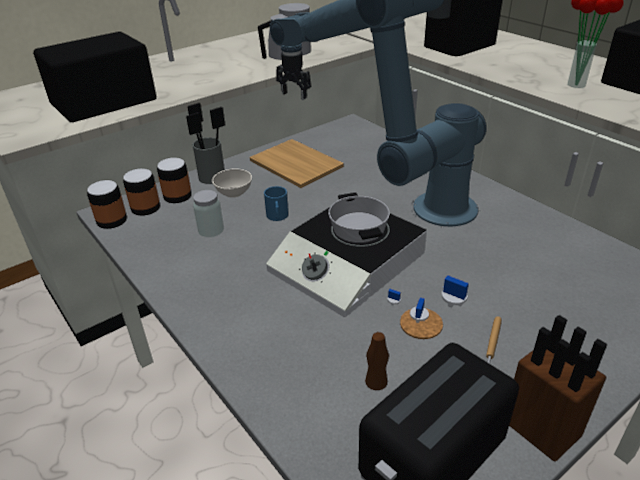

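View pics/top0.png

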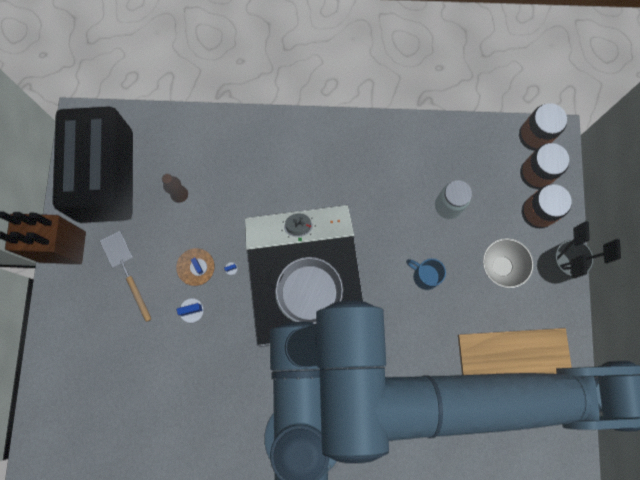

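The middle-sized knob stands on the coaster (scene row 312, col 421; top 267, 197). The other two, a small one at top 268, 231 and a large one at 311, 190, are decoys. The dial is at scene 264, 315 and top 224, 298, with the green mark just robot-side of it at top 240, 299.

Run:
```python
from h import *
print('knob',tri([ray('scene',(310,420)),ray('top',(267,198))]))
print('coaster',atz('scene',(324,422),.008),atz('top',(267,196),.008))
print('dial',tri([ray('scene',(265,315)),ray('top',(224,298))]))
for n in ['mug']:pass
# blue wing axis in top view
im=cv2.imread('pics/top0.png')[:,:,::-1].astype(int)
B=(im[:,:,2]-im[:,:,0]>60)
B[:,:180]=0; m=np.zeros_like(B); m[250:290,185:212]=1; ys,xs=np.nonzero(B&m)
pts=np.array([atz('top',(y,x),.06)[:2] for y,x in zip(ys,xs)]); c=pts.mean(0); w,v=np.linalg.eigh(np.cov((pts-c).T)); print(len(pts),c,v[:,1],np.degrees(np.arctan2(v[1,1],v[0,1])))
# hob top edge orientation
hs=cv2.imread('pics/top0.png')
for rc in [(218,246),(207,350),(249,247),(237,355)]: print(atz('top',rc,.05))
cv2.imwrite('pics/c.png',np.hstack([cv2.resize(hs[195:255,235:365],None,fx=3,fy=3,interpolation=2),cv2.resize(cv2.imread('pics/scene0.png')[230:290,265:395],None,fx=3,fy=3,interpolation=2)]))
```

```text
knob [0.45319002 0.31954979 0.0375549 ]
coaster [0.46190366 0.33938427 0.008     ] [0.45833979 0.33112031 0.008     ]
dial [0.57881343 0.04082206 0.07813424]
67 [0.45508892 0.32003232] [-0.84529423 -0.5343011 ] -147.70347369734347
[0.59840743 0.19079643 0.05      ]
[ 0.6421427  -0.10492602  0.05      ]
[0.50833475 0.18214867 0.05      ]
[ 0.55464253 -0.1214613   0.05      ]
```

View pics/c.png

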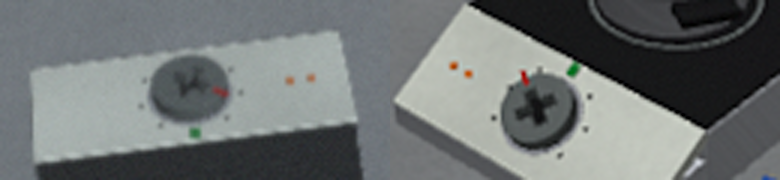

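The pointer is counter-clockwise of the green mark by about 1 rad. Next I hover over the knob with the wing across the jaws.

Call:
arm_command(claw=[0,0,0,0,0,0,0,0,0,0,0,0,0,0,0,0,0,0,0,0], delta_pos=[[44.9,-38.4,-2.4],[44.9,-38.4,-2.4],[44.9,-38.4,-2.4],[44.9,-38.4,-2.4],[44.9,-38.4,-2.4],[44.9,-38.4,-2.4],[44.9,-38.4,-2.4],[44.9,-38.4,-2.4],[44.9,-38.4,-2.4],[44.9,-38.4,-2.4],[51.8,-85.1,5.6],[51.8,-85.1,5.6],[51.8,-85.1,5.6],[51.8,-85.1,5.6],[51.8,-85.1,5.6],[51.8,-85.1,5.6],[51.8,-85.1,5.6],[51.8,-85.1,5.6],[51.8,-85.1,5.6],[51.8,-85.1,5.6]], rot=[[0,0,-1.75],[0,0,-1.75],[0,0,-1.75],[0,0,-1.75],[0,0,-1.75],[0,0,-1.75],[0,0,-1.75],[0,0,-1.75],[0,0,-1.75],[0,0,-1.75],[0,0,-3.46],[0,0,-3.46],[0,0,-3.46],[0,0,-3.46],[0,0,-3.46],[0,0,-3.46],[0,0,-3.46],[0,0,-3.46],[0,0,-3.46],[0,0,-3.46]])

```text
clock: 3.25
tool_pos: [0.454, 0.3205, 0.2002]
orientation: [[-0.846, -0.533, -0.0], [-0.533, 0.846, -0.0], [0.0, -0.0, -1.0]]
force: [-0.6, -0.7, 0.3]
width: 0.999
grip_force: 0.0
```

```bash
cat >> h.py <<'E'
def wing(n,z,box=None,st=None,im=None,near=None):
    """blue wing: centroid/axis of blue region nearest 'near' (row,col)"""
    B=((im[:,:,2].astype(int)-im[:,:,0]>50)).astype(np.uint8)
    k,L,S,C=cv2.connectedComponentsWithStats(B)
    out=[]
    for i in range(1,k):
        if S[i,4]<60: continue
        ys,xs=np.nonzero(L==i); pts=np.array([atz(n,(y,x),z,st)[:2] for y,x in zip(ys[::3],xs[::3])])
        c=pts.mean(0); w,v=np.linalg.eigh(np.cov((pts-c).T)); out.append((S[i,4],C[i][::-1].round(1),c.round(4),np.degrees(np.arctan2(v[1,1],v[0,1])).round(1)%180, (np.sqrt(12*w)).round(4)))
    return out
E
python3 - <<'E'
from h import *
s=arm.get_state(); print(s['tool_pos'],s['orientation'].round(3),s['joints'].round(1),s['clock'])
im=save('wrist','w1.png')
for o in wing('wrist',.062,st=s,im=im): print(o)
E
```

```text
[0.4539752  0.32050671 0.20021552] [[-0.846 -0.533 -0.   ]
 [-0.533  0.846 -0.   ]
 [ 0.    -0.    -1.   ]] [ 23.5   4.8 105.8  -0.   69.4 -98.7] 3.25
(np.int32(2540), array([ 89.7, 424.3]), array([0.33  , 0.3282]), np.float64(108.6), array([0.0201, 0.0661]))
(np.int32(560), array([161.3, 216.8]), array([0.45  , 0.2326]), np.float64(113.9), array([0.0098, 0.0298]))
(np.int32(1104), array([225.7, 317.5]), array([0.4521, 0.3176]), np.float64(32.099999999999994), array([0.0123, 0.0455]))
```

View pics/w1.png

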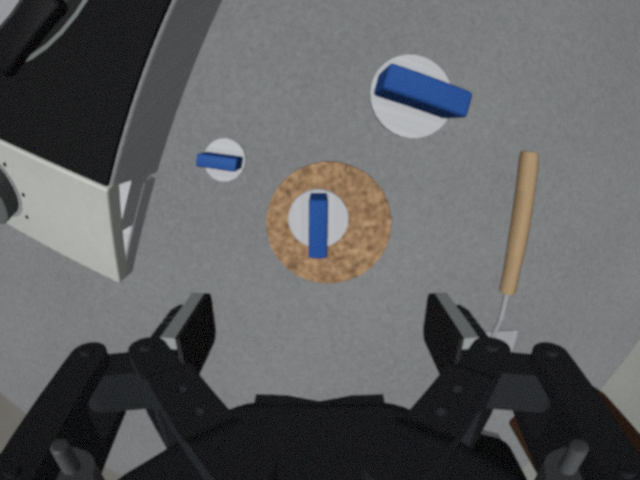

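The knob shows at (226, 317), with the wing along the image vertical and its white flange centred near (219, 318). The jaws are at the bottom and open across it. I descend part-way for the second view.

Call:
arm_command(claw=[0,0,0], delta_pos=[[0.2,-0.1,5],[0.2,-0.1,6],[0.2,-0.1,6]], rot=[[0,0,0],[0,0,0],[0,0,0]])

```text
clock: 3.68
tool_pos: [0.453, 0.3177, 0.1403]
orientation: [[-0.847, -0.531, -0.001], [-0.531, 0.847, -0.0], [0.001, 0.0, -1.0]]
force: [-0.5, -0.0, 0.4]
width: 1.002
grip_force: 0.0
```

Run:
```python
from h import *
s=arm.get_state(); print(s['tool_pos'])
im2=save('wrist','w2.png'); im1=cv2.imread('pics/w1.png')[:,:,::-1]
s1=dict(tool_pos=np.array([0.4539752,0.32050671,0.20021552]),orientation=s['orientation'])
fl=[];wg=[]
for im,st,zc in ((im1,s1,None),(im2,s,None)):
    guess=proj('wrist',(.4535,.320,.03),st); 
    hsv=cv2.cvtColor(np.ascontiguousarray(im),cv2.COLOR_RGB2HSV)
    W=((hsv[:,:,1]<50)&(hsv[:,:,2]>140))|((hsv[:,:,0]>100)&(hsv[:,:,0]<130)&(hsv[:,:,1]>120))
    W=cv2.morphologyEx(W.astype(np.uint8),cv2.MORPH_OPEN,np.ones((3,3)))
    k,L,S,C=cv2.connectedComponentsWithStats(W); l=L[int(guess[0])-4,int(guess[1])+3]
    print(guess,l,S[l])
    cs,_=cv2.findContours((L==l).astype(np.uint8),0,1); c=max(cs,key=cv2.contourArea)
    e=cv2.fitEllipse(cv2.convexHull(c)); print('ell',e)
    cx,cy=e[0]; fl.append(ray('wrist',(cy,cx),st)); print('flange',atz('wrist',(cy,cx),.028,st))
    for o in wing('wrist',.06,st=st,im=im): print(o)
    a=proj('wrist',(.4535,.320,.062),st); print('proj top',a)
print('tri flange',tri(fl))
```

```text
[0.45301839 0.31773733 0.14025251]
[218.78533513 319.23675675] 8 [ 288  188   61   70 2869]
ell ((317.8777160644531, 221.54820251464844), (59.403839111328125, 68.86724853515625), 179.4286346435547)
flange [0.45641701 0.32054847 0.028     ]
(np.int32(2540), array([ 89.7, 424.3]), array([0.3293, 0.3288]), np.float64(108.4), array([0.0202, 0.0667]))
(np.int32(560), array([161.3, 216.8]), array([0.4502, 0.2322]), np.float64(113.8), array([0.0099, 0.03  ]))
(np.int32(1104), array([225.7, 317.5]), array([0.4524, 0.3178]), np.float64(32.0), array([0.0124, 0.0458]))
proj top [229.45639262 319.26798461]
[244.46831776 322.175177  ] 7 [ 283  208   75   88 4411]
ell ((320.7174072265625, 249.9043426513672), (73.8659896850586, 89.45963287353516), 174.00140380859375)
flange [0.45765821 0.3215258  0.028     ]Traceback (most recent call last):
  File "<stdin>", line 16, in <module>
  File "h.py", line 37, in wing
    ys,xs=np.nonzero(L==i); pts=np.array([atz(n,(y,x),z,st)[:2] for y,x in zip(ys[::3],xs[::3])])
                                          ~~~^^^^^^^^^^^^^^
  File "h.py", line 26, in atz
    o,d=ray(n,rc,st); return o+d*(z-o[2])/d[2]
        ~~~^^^^^^^^^
  File "h.py", line 9, in ray
    c=cams.calibration(n); K=np.array(c['K']); u=(rc[1]-K[0,2])/K[0,0]; v=(rc[0]-K[1,2])/K[1,1]
ValueError: time passes only in moves, steps and waits
```

View pics/w2.png

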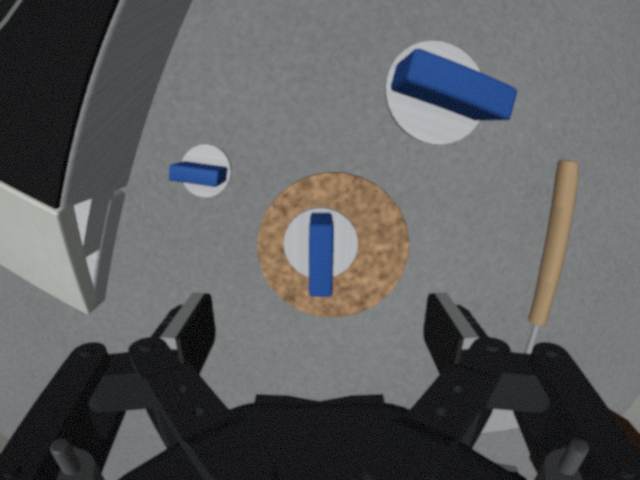

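Both views agree on the flange: about (0.454, 0.319), top at z 0.028. The wing is centred between the jaws, so I descend and grip.

Call:
arm_command(claw=[0,0,0,0,1,1,1,1,1,1,1], delta_pos=[[-0.1,0.05,5],[-0.1,0.05,8.3],[-0.1,0.05,8.3],[-0.1,0.05,8.3],[-0.1,0.05,8.3],[-0.1,0.05,8.3],[-0.1,0.05,8.3],[-0.1,0.05,8.3],[-0.1,0.05,8.3],[-0.1,0.05,8.3],[-0.1,0.05,8.3]], rot=[[0,0,0],[0,0,0],[0,0,0],[0,0,0],[0,0,0],[0,0,0],[0,0,0],[0,0,0],[0,0,0],[0,0,0],[0,0,0]], force=70)

```text
clock: 5.1
tool_pos: [0.4539, 0.3193, 0.0577]
orientation: [[-0.846, -0.533, 0.001], [-0.533, 0.846, 0.0], [-0.001, -0.0, -1.0]]
force: [0.3, -0.5, 3.9]
width: 0.151
grip_force: 68.6
```

Gripped. Next I fit the hob pose and dial angle to both fixed views and work out the viewing pose.

```bash
sed -i 's/^def cam(n):.*/_C={}\n_cal=cams.calibration\ndef CAL(n):\n    if n not in _C: _C[n]=_cal(n)\n    return _C[n]\ndef cam(n):/; s/c=cams.calibration(n)/c=CAL(n)/' h.py
cat >> h.py <<'E'
from scipy.optimize import least_squares
from scipy.spatial.transform import Rotation as Ro
def hob(q):
    x,y,ps=q[:3]; ex=-np.array([np.cos(ps),np.sin(ps),0]) # hob +x in world
    n=-ex*.5+np.array([0,0,.866]); u=ex*.866+np.array([0,0,.5]); c=np.cross(-n,u)
    P=np.array([x,y,.064]); return P,n,u,c   # axis point on the panel
def toolR(q,phi):
    P,n,u,c=hob(q); tx=u*np.cos(phi)+c*np.sin(phi); z=-n; return np.column_stack([tx,np.cross(z,tx),z])
def move(st,p,R):
    R0=st['orientation']; print('dpos cm',(R0.T@(p-st['tool_pos'])*100).round(2),'rot',Ro.from_matrix(R0.T@R).as_rotvec().round(3))
E
python3 - <<'E'
from h import *
obs=[('scene','m',(253,326)),('top','m',(239,300)),('scene','p',(255.7,310)),('top','p',(225.3,308.3)),('scene','d',(266,315)),('top','d',(224,298))]
def f(q):
    P,n,u,c=hob(q); o=[]
    for k,w,rc in obs:
        X={'m':P+u*.052,'d':P+n*.017,'p':P+n*.019+.036*(u*np.cos(q[3])+c*np.sin(q[3]))}[w]
        o.append(proj(k,X)-rc)
    return np.concatenate(o)
r=least_squares(f,[.57,.04,.14,-1]); q=r.x; print(q,r.fun.round(1)); np.save('q.npy',q)
P,n,u,c=hob(q); s=arm.get_state(); print('mark',P+u*.052,'n',n)
R=toolR(q,q[3]+np.pi/2); p=P+n*(.017+.15)-.06*R[:,0]; print('phi',np.degrees(q[3])+90,'TCP',p); move(s,p,R)
E
```

```text
[ 0.57416076  0.04166307  0.24128152 -0.96186823] [-0.   0.3  1.3  0.4 -0.3 -0.3  0.2 -0.  -0.2 -0.7 -1.1 -1.2]
mark [0.53043322 0.0309028  0.09      ] n [0.48551628 0.11947361 0.866     ]
phi 34.8890099517042 TCP [0.7048283  0.03847558 0.18401415]
dpos cm [ -6.27 -37.14 -12.63] rot [0.078 0.538 0.908]
```

Run:
```python
from h import *
q=np.load('q.npy'); q=np.array([.576,.041,.16,-.93]); np.save('q.npy',q)
P,n,u,c=hob(q); s=arm.get_state()
R=toolR(q,q[3]+np.pi/2); p=P+n*(.017+.15)-.06*R[:,0]; print('TCP',p); move(s,p,R)
```

```text
TCP [0.70526814 0.0255287  0.1845734 ]
dpos cm [ -5.62 -38.25 -12.68] rot [0.065 0.544 1.018]
```

Call:
arm_command(claw=[1,1,1,1,1,1,1,1,1,1,1,1,1,1], delta_pos=[[0,0,-6],[0,0,-12],[0,0,-18],[-2,-10,-18],[-5.6,-38.3,-14],[-5.6,-38.3,-14],[-5.6,-38.3,-14],[-5.6,-38.3,-14],[-5.6,-38.3,-12.7],[-5.6,-38.3,-12.7],[-5.6,-38.3,-12.7],[-5.6,-38.3,-12.7],[-5.6,-38.3,-12.7],[-5.6,-38.3,-12.7]], rot=[[0,0,0],[0,0,0],[0,0,0],[0.03,0.27,0.5],[0.065,0.544,1.018],[0.065,0.544,1.018],[0.065,0.544,1.018],[0.065,0.544,1.018],[0.065,0.544,1.018],[0.065,0.544,1.018],[0.065,0.544,1.018],[0.065,0.544,1.018],[0.065,0.544,1.018],[0.065,0.544,1.018]])

```text
clock: 6.85
tool_pos: [0.7049, 0.026, 0.1854]
orientation: [[-0.782, 0.382, -0.493], [0.478, 0.875, -0.08], [0.4, -0.298, -0.867]]
force: [-0.1, -0.3, 0.0]
width: 0.153
grip_force: 68.4
```

Run:
```python
from h import *
import pickle
s=arm.get_state(); im=save('wrist','w3.png'); pickle.dump(s,open('s3.pkl','wb'))
print(s['tool_pos'],s['joints'].round(1),s['grip_force'],s['width'],s['force'])
q=np.load('q.npy'); P,n,u,c=hob(q)
print('mark',proj('wrist',P+u*.052,s),'dial',proj('wrist',P+n*.017,s),'ptr',proj('wrist',P+n*.019+.036*(u*np.cos(q[3])+c*np.sin(q[3])),s))
```

```text
[0.70493626 0.0259633  0.18537266] [ -4.8  41.2  63.1  -7.2 104.7 -67.4] 68.41773390769958 0.15279727202520832 [-0.08874226 -0.31631695  0.04908843]
mark [ 89.22661718 277.3472012 ] dial [143.97665606 318.60553031] ptr [144.58689633 267.95066154]
```

View pics/w3.png

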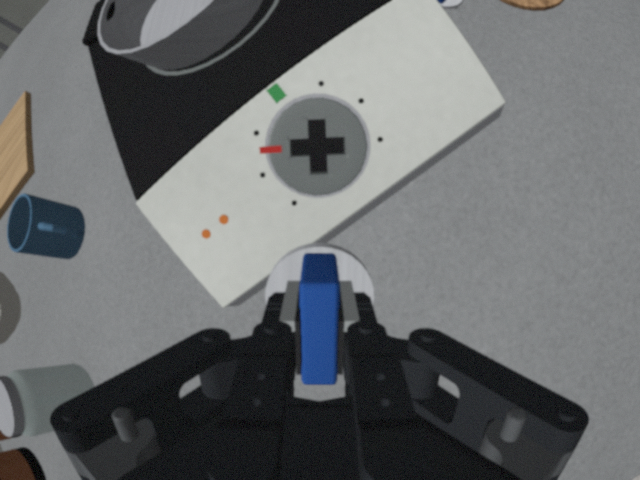

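The dial is at (146, 318) with the slot nearly square to the jaws. The red pointer is at (150, 271), the green mark at (93, 277), and the knob is held straight with its foot hidden under the flange. Next I refine the pose from the colours, the slot and the dots.

```bash
cat > fit.py <<'E'
from h import *
def feats(im):
    I=im.astype(int); F={}
    r,g,b=I[...,0],I[...,1],I[...,2]
    red=(r-g>90)&(r-b>90)&(g<80); grn=(g-r>50)&(g-b>30)
    for k,m in(('p',red),('m',grn)):
        kk,L,S,C=cv2.connectedComponentsWithStats(m.astype(np.uint8)); i=1+np.argmax(S[1:,4]); F[k]=C[i][::-1]; F[k+'n']=S[i,4]
    return F
def fit(im,st,q0,free=4,cwin=40,pr=.0344):
    F=feats(im); q=np.array(q0,float)
    P,n,u,c=hob(q); d=proj('wrist',P+n*.017,st)
    I=im.astype(int).sum(2); r0,c0=int(d[0]),int(d[1]); w=cwin
    sub=I[r0-w:r0+w,c0-w:c0+w]; m=(sub<130).astype(np.uint8)
    kk,L,S,C=cv2.connectedComponentsWithStats(m); i=1+np.argmin([np.hypot(*(C[j]-w))+ (0 if S[j,4]>300 else 999) for j in range(1,kk)])
    cen=np.array([C[i][1]+r0-w,C[i][0]+c0-w]); ys,xs=np.nonzero(L==i); ys=ys+r0-w; xs=xs+c0-w
    # dial rays on face plane -> slot orientation by 4-fold phase
    def f(q):
        P,n,u,c=hob(q)
        X=[P+u*.052,P+n*.017,P+n*.018+pr*(u*np.cos(q[3])+c*np.sin(q[3]))]
        return np.concatenate([proj('wrist',x,st)-o for x,o in zip(X,(F['m'],cen,F['p']))])
    r=least_squares(f,q); q=r.x; P,n,u,c=hob(q)
    ph=[]
    for y,x in zip(ys,xs):
        o,dd=ray('wrist',(y,x),st); X=o+dd*((P+n*.017-o)@n)/(dd@n)-P-n*.017
        ph.append((X@c,X@u))
    ph=np.array(ph); ph-=ph.mean(0); a=np.arctan2(ph[:,0],ph[:,1]); rr=np.hypot(*ph.T); k=rr>.009
    slot=np.angle(np.mean(np.exp(4j*a[k])))/4
    print('feat',F,'cen',cen,len(ys),'ext',(ph.max(0)-ph.min(0)).round(4)); print('q',q.round(4),'res',r.fun.round(2),'slot(mod90)',np.degrees(slot).round(2),'ptr',np.degrees(q[3]).round(2),'mod',(np.degrees(q[3])+45)%90-45)
    return q,slot
E
python3 - <<'E'
from fit import *
import pickle
s=pickle.load(open('s3.pkl','rb')); im=cv2.imread('pics/w3.png')[:,:,::-1]
q,sl=fit(im,s,np.load('q.npy')); np.save('q.npy',q)
# yaw check with panel corner pixels
P,n,u,c=hob(q)
pix=[(203,137),(2,435),(103,504),(306,224)]
for rc in pix:
    o,d=ray('wrist',rc,s); X=o+d*((P-o)@n)/(d@n)-P; print(np.round((X@u,X@c),4))
E
```

```text
feat {'p': array([149.15384615, 270.79120879]), 'pn': np.int32(91), 'm': array([ 92.61842105, 276.15789474]), 'mn': np.int32(152)} cen [145.79150579 316.98301158] 1295 ext [0.0347 0.0348]
q [ 0.5774  0.0399  0.1799 -0.9653] res [-0.59 -0.43  0.39  1.18  0.06 -0.88] slot(mod90) 34.99 ptr -55.3 mod 34.69509365405273
[ 0.0594 -0.1462]
[0.0388 0.1462]
[-0.0601  0.1457]
[-0.0566 -0.1468]
```

Run:
```python
from fit import *
import pickle
s=pickle.load(open('s3.pkl','rb')); im=cv2.imread('pics/w3.png')[:,:,::-1]; q=np.load('q.npy')
T=lambda p: s['tool_pos']+s['orientation']@np.array(p)
for nm,p in (('flange far edge obs row~244',(.024,0,.0297)),('wing far bottom/top-end',(.022,0,.0297)),('wing far top end obs 254?',(.022,0,-.0043)),('wing near top',(-.022,0,-.0043)),('flL',(0,-.024,.03)),('flR',(0,.024,.03))): print(nm,proj('wrist',T(p),s).round(1))
# dial disc: radial edge search from the centre on face plane
g=cv2.GaussianBlur(cv2.cvtColor(np.ascontiguousarray(im),cv2.COLOR_RGB2GRAY),(3,3),0).astype(float)
P,n,u,c=hob(q); pts=[]
hsv=cv2.cvtColor(np.ascontiguousarray(im),cv2.COLOR_RGB2HSV)
for a in np.radians(np.arange(0,360,4)):
    if abs((np.degrees(a)-np.degrees(q[3])+180)%360-180)<14: continue
    rs=np.arange(.030,.043,.0003); v=[]
    for r in rs:
        y,x=proj('wrist',P+n*.017+r*(u*np.cos(a)+c*np.sin(a)),s); v.append(cv2.getRectSubPix(g.astype(np.float32),(1,1),(float(x),float(y)))[0,0])
    d=np.diff(v); i=np.argmax(np.abs(d)); pts.append((a,rs[i],d[i]))
pts=np.array(pts)
f=lambda z: z[2]+z[0]*np.cos(pts[:,0])+z[1]*np.sin(pts[:,0])-pts[:,1]
r=least_squares(f,[0,0,.036],loss='soft_l1',f_scale=.0005); print('disc offset u,c,R',r.x.round(4)); print((pts[::6,1]*1000).round(1),pts[::6,2].round())
```

```text
flange far edge obs row~244 [242.3 318.2]
wing far bottom/top-end [246.9 318.2]
wing far top end obs 254? [279.2 318. ]
wing near top [384.5 318.2]
flL [294.3 263.4]
flR [294.3 373.1]
disc offset u,c,R [ 0.0007 -0.0008  0.0356]
[42.6 35.1 35.1 34.8 35.1 42.6 34.5 34.8 35.4 35.7 42.6 35.4 35.7 38.4] [-10.   5.   5.   6.   6. -17.   6.   8.   7.   7. -12.   6.   5.   4.]
```

Run:
```python
from fit import *
q=np.load('q.npy'); P,n,u,c=hob(q); d=.0007*u-.0008*c; q[:2]+=d[:2]; q[3]=-.961; np.save('q.npy',q); print(q)
P,n,u,c=hob(q); s=arm.get_state(); R=toolR(q,np.radians(34.9)); move(s,P+n*(.017+.006+.0497),R)
```

```text
[ 0.57697639  0.03896516  0.17987517 -0.961     ]
dpos cm [ 5.82 -0.06  9.43] rot [ 0.008 -0.005 -0.048]
```

Call:
arm_command(claw=[1,1,1,1,1,1], delta_pos=[[5.8,-0.05,2],[5.8,-0.05,6],[5.8,-0.05,9.4],[5.8,-0.05,9.4],[5.8,-0.05,9.4],[5.8,-0.05,9.4]], rot=[[0.008,-0.005,-0.048],[0.008,-0.005,-0.048],[0.008,-0.005,-0.048],[0.008,-0.005,-0.048],[0.008,-0.005,-0.048],[0.008,-0.005,-0.048]])

```text
clock: 7.65
tool_pos: [0.615, 0.0448, 0.1282]
orientation: [[-0.802, 0.342, -0.489], [0.437, 0.895, -0.089], [0.408, -0.285, -0.867]]
force: [-0.3, 0.0, -0.2]
width: 0.153
grip_force: 68.5
```

Run:
```python
from fit import *
q=np.load('q.npy'); P,n,u,c=hob(q); s=arm.get_state(); im=save('wrist','w4.png')
D=s['tool_pos']-P; print('TCP rel: n,u,c',D@n,D@u,D@c,s['force'].round(2),s['clock'],s['joints'].round(1))
R=toolR(q,np.radians(34.9)); print('rot err',Ro.from_matrix(s['orientation'].T@R).as_rotvec())
for a in np.radians([0,35,80,-55.1]): print(np.degrees(a),proj('wrist',P+n*.017+.036*(u*np.cos(a)+c*np.sin(a)),s).round(1))
print('mark',proj('wrist',P+u*.052,s),feats(im))
```

```text
TCP rel: n,u,c 0.07483810810117365 -0.0011615145655176976 -0.0010862821265485208 [-0.33  0.04 -0.19] 7.65 [ -3.7  33.5  81.1  -7.   94.5 -67.8]
rot err [ 0.0015766   0.00248507 -0.00111625]
0.0 [210.6 275.8]
35.0 [197.1 318.7]
80.0 [218.7 371.1]
-55.1 [267.6 247.9]
mark [179.06262622 261.43236405] {'p': array([266.97297297, 253.15765766]), 'pn': np.int32(222), 'm': array([179.33875339, 263.72357724]), 'mn': np.int32(369)}
```

View pics/w4.png

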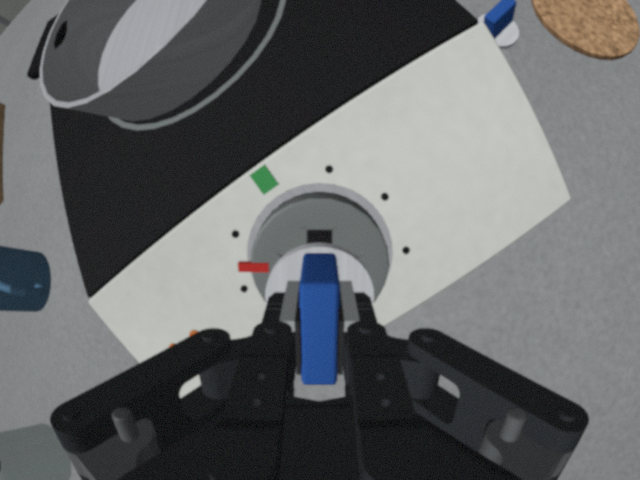

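The slot's upper arm (236, 320) is in line with the wing and the pointer is horizontal, so the knob is aligned. I go down gently in small steps.

Call:
arm_command(claw=[1,1,1,1], delta_pos=[[0,0,0],[0,0,0.3],[0,0,0.5],[0,0,0.5]], rot=[[0,0,0],[0,0,0],[0,0,0],[0,0,0]])

```text
clock: 8.2
tool_pos: [0.6104, 0.0444, 0.1216]
orientation: [[-0.8, 0.341, -0.494], [0.437, 0.895, -0.089], [0.412, -0.287, -0.865]]
force: [0.5, 0.6, 0.1]
width: 0.156
grip_force: 68.5
```

```bash
cat >> fit.py <<'E'
def rel():
    q=np.load('q.npy'); P,n,u,c=hob(q); s=arm.get_state(); R=s['orientation']
    D=P-s['tool_pos']; print('axis pt off in tool xy mm',(R.T@(D-n*(D@n))*1000).round(2),'foot above face mm',((-D@n)-.0497-.017)*1000,'F tool',(R.T@s['force']).round(2),'T',s['wrist_torque'].round(2),'grip',round(s['grip_force'],1),s['clock'],'phi',np.degrees(np.arctan2(R[:,0]@c,R[:,0]@u)).round(2))
E
python3 -c "from fit import *;rel()"
```

```text
axis pt off in tool xy mm [0.83 0.22 0.  ] foot above face mm 0.1419321484437755 F tool [-0.06  0.7  -0.4 ] T [ 0.02 -0.29 -0.02] grip 68.5 8.2 phi 34.94
```

Lag only. Now lower with a 0.5 mm x correction.

Call:
arm_command(claw=[1,1,1,1], delta_pos=[[0.06,0.02,0.15],[0.06,0.02,0.3],[0.06,0.02,0.4],[0.06,0.02,0.4]], rot=[[0,0,0],[0,0,0],[0,0,0],[0,0,0]])

```text
clock: 8.7
tool_pos: [0.6083, 0.0445, 0.1186]
orientation: [[-0.8, 0.341, -0.493], [0.437, 0.895, -0.089], [0.411, -0.286, -0.865]]
force: [0.7, 0.3, -0.1]
width: 0.15
grip_force: 68.5
```

```bash
python3 -c "from fit import *;rel()"
```

```text
axis pt off in tool xy mm [0.3  0.03 0.  ] foot above face mm -3.5089952556821498 F tool [-0.46  0.55 -0.27] T [ 0.03 -0.3   0.02] grip 68.5 8.7 phi 34.94
```

Call:
arm_command(claw=[1,1,1,1,1], delta_pos=[[0,0,0.2],[0,0,0.4],[0,0,0.6],[0,0,0.8],[0,0,0.8]], rot=[[0,0,0],[0,0,0],[0,0,0],[0,0,0],[0,0,0]])

```text
clock: 9.32
tool_pos: [0.6042, 0.0438, 0.1116]
orientation: [[-0.8, 0.341, -0.493], [0.437, 0.895, -0.089], [0.411, -0.286, -0.865]]
force: [0.0, 0.2, 0.3]
width: 0.153
grip_force: 68.5
```

```bash
python3 -c "from fit import *;rel()"
```

```text
axis pt off in tool xy mm [0.26 0.02 0.  ] foot above face mm -11.67544011522182 F tool [ 0.21  0.11 -0.3 ] T [ 0.09 -0.3   0.01] grip 68.5 9.325 phi 34.94
```

It is going in freely. The last 2 to 3 mm go in small steps.

Call:
arm_command(claw=[1,1,1], delta_pos=[[0,0,0.1],[0,0,0.18],[0,0,0.22]], rot=[[0,0,0],[0,0,0],[0,0,0]])

```text
clock: 9.7
tool_pos: [0.6034, 0.0435, 0.1099]
orientation: [[-0.8, 0.341, -0.493], [0.437, 0.895, -0.089], [0.411, -0.286, -0.866]]
force: [-0.3, 1.3, -1.0]
width: 0.149
grip_force: 68.5
```

```bash
python3 -c "from fit import *;rel()"
```

```text
axis pt off in tool xy mm [0.33 0.05 0.  ] foot above face mm -13.580686954296032 F tool [0.45 1.37 0.92] T [ 0.07 -0.3  -0.03] grip 68.5 9.7 phi 34.94
```

Call:
arm_command(claw=[1,1,1], delta_pos=[[0,0,0.04],[0,0,0.08],[0,0,0.08]], rot=[[0,0,0],[0,0,0],[0,0,0]])

```text
clock: 10.07
tool_pos: [0.603, 0.0435, 0.1093]
orientation: [[-0.8, 0.341, -0.493], [0.437, 0.895, -0.089], [0.411, -0.286, -0.866]]
force: [-0.0, -0.1, -0.6]
width: 0.153
grip_force: 68.6
```

```bash
python3 -c "from fit import *;rel()"
```

```text
axis pt off in tool xy mm [0.35 0.02 0.  ] foot above face mm -14.279228902009846 F tool [-0.26  0.1   0.51] T [ 0.04 -0.31 -0.06] grip 68.6 10.075 phi 34.94
```

Call:
arm_command(claw=[1,1,1], delta_pos=[[0,0,0.04],[0,0,0.07],[0,0,0.07]], rot=[[0,0,0],[0,0,0],[0,0,0]])

```text
clock: 10.45
tool_pos: [0.603, 0.0435, 0.1092]
orientation: [[-0.801, 0.342, -0.492], [0.437, 0.895, -0.089], [0.41, -0.286, -0.866]]
force: [0.5, 1.3, 3.0]
width: 0.151
grip_force: 69.0
```

```bash
python3 -c "from fit import *;rel()"
```

```text
axis pt off in tool xy mm [0.36 0.03 0.  ] foot above face mm -14.366392844879082 F tool [ 1.41  0.45 -3.  ] T [ 0.14 -0.16 -0.09] grip 69.0 10.45 phi 34.94
```

Seated, with light contact (3 N). Turn clockwise by 0.96 rad plus about 0.14 rad of slot play.

Call:
arm_command(claw=[1,1,1,1,1,1,1,1,1,1,1,1,1], delta_pos=[[0,0,0],[0,0,0],[0,0,0],[0,0,0],[0,0,0],[0,0,0],[0,0,0],[0,0,0],[0,0,0],[0,0,0],[0,0,0],[0,0,0],[0,0,0]], rot=[[0,0,0.1],[0,0,0.2],[0,0,0.3],[0,0,0.4],[0,0,0.5],[0,0,0.6],[0,0,0.7],[0,0,0.8],[0,0,0.9],[0,0,1.0],[0,0,1.05],[0,0,1.09],[0,0,1.09]])

```text
clock: 12.08
tool_pos: [0.6026, 0.0444, 0.1092]
orientation: [[-0.068, 0.867, -0.493], [0.996, 0.028, -0.087], [-0.062, -0.497, -0.866]]
force: [-0.4, 5.5, 4.6]
width: 0.153
grip_force: 69.3
```

```bash
cat >> fit.py <<'E'
def ang(im,s):
    q=np.load('q.npy'); P,n,u,c=hob(q); F=feats(im)
    def pl(rc,h):
        o,d=ray('wrist',rc,s); X=o+d*((P+n*h-o)@n)/(d@n)-P; return X@u,X@c
    a,b=pl(F['p'],.018); print('ptr u,c',round(a,4),round(b,4),'deg',np.degrees(np.arctan2(b,a)),F); a,b=pl(F['m'],0); print('mark deg',np.degrees(np.arctan2(b,a)),round(np.hypot(a,b),4))
E
python3 -c "
from fit import *
rel(); s=arm.get_state(); im=save('wrist','w5.png'); ang(im,s)"
```

```text
axis pt off in tool xy mm [-0.81  0.02  0.  ] foot above face mm -14.417338389484627 F tool [ 5.24 -2.52 -4.28] T [ 0.82  0.27 -0.47] grip 69.3 12.075 phi 97.32
ptr u,c 0.0328 0.0012 deg 2.181286449927797 {'p': array([299.01532567, 245.34099617]), 'pn': np.int32(261), 'm': array([286.98876404, 217.79494382]), 'mn': np.int32(356)}
mark deg 1.2979537389343296 0.051
```

View pics/w5.png

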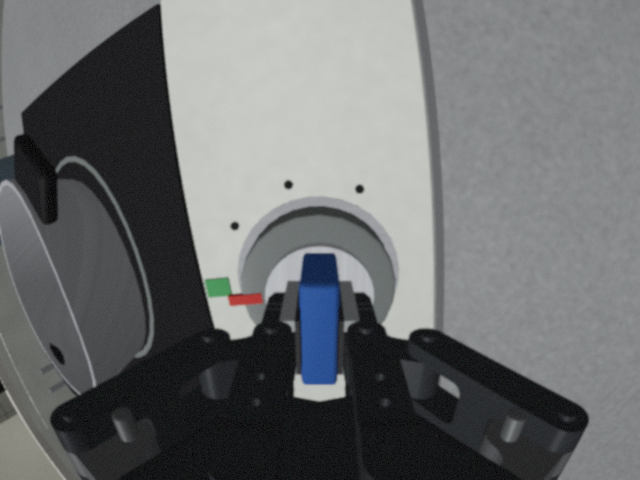

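The red pointer (299, 245) lies in line with the green mark (287, 218), measured about 1 to 2° off. Release and withdraw along the axis.

Call:
arm_command(claw=[0.7,0.5,0.3,0.2,0.2,0.2,0.2,0.2,0.2,0.2,0.2,0.2], delta_pos=[[0,0,0],[0,0,0],[0,0,0],[0,0,0],[0,0,0],[0,0,-2],[0,0,-5],[0,0,-9],[0,0,-13],[0,0,-14],[0,0,-14],[0,0,-14]], rot=[[0,0,0],[0,0,0],[0,0,0],[0,0,0],[0,0,0],[0,0,0],[0,0,0],[0,0,0],[0,0,0],[0,0,0],[0,0,0],[0,0,0]])

```text
clock: 13.62
tool_pos: [0.6705, 0.0559, 0.2278]
orientation: [[-0.068, 0.866, -0.496], [0.996, 0.027, -0.089], [-0.063, -0.5, -0.864]]
force: [0.0, -0.1, -0.0]
width: 0.798
grip_force: 0.0
```

```bash
python3 -c "
from fit import *
s=arm.get_state(); im=save('wrist','w6.png'); print(s['clock'],s['width'],s['force']); ang(im,s)
q=np.load('q.npy'); P,n,u,c=hob(q); A=P+n*.003
print('knob top pred',proj('wrist',P+n*.057,s),'flange',proj('wrist',P+n*.023,s))"
```

```text
13.625 0.7979132402991035 [ 0.01997866 -0.13349101 -0.02099321]
ptr u,c 0.0327 0.0007 deg 1.2666718882608357 {'p': array([223.28571429, 277.72857143]), 'pn': np.int32(70), 'm': array([220.54621849, 259.09243697]), 'mn': np.int32(119)}
mark deg 1.0257870418326342 0.0511
knob top pred [232.34307557 317.91366038] flange [220.56118051 318.22193727]
```

View pics/w6.png

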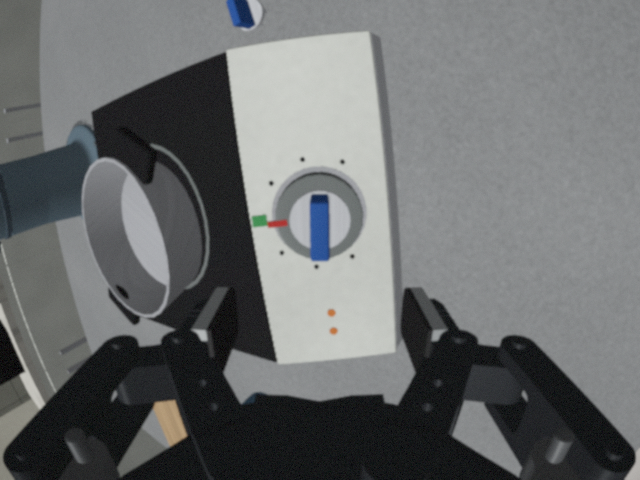

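The knob sits centred and home in the dial at (226, 319), upright. The pointer is at the green mark and the gripper is clear, so I hand in.

```bash
python3 -c "
from rig import job
print(job.hand_in())"
```

```text
the job is handed in; nothing more can be done
None
```

The knob is home in its dial, the red pointer reads within about 1° of the green mark, the gripper is clear, and the job was handed in at about 14 s; no verdict came back.

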